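Run the drip board out over the dish with a ring basket on its hook

ROBOT

A 6-joint arm with a two-finger parallel gripper is mounted at the origin on a cart in front of the work surface, level with it; the furniture and walls round the work are solid. World frame = base frame: x ahead of the robot, y to its left, z up, the work surface at z = 0. Lengths are in m, angles in rad, forces in N, time in s.
With the tool pointing down it reaches from about 0.35 to 0.85 m from the base axis. Payload 8.1 kg.
Tool frame: the origin (TCP) lies midway between the tips of the shut fingers; the grasp point (between the pads) lies robot.grip_depth behind it (robot.grip_depth is the distance from the TCP to the grasp point, in m); z points along the fingers, y is the line along which they close (so a half turn about z gives the same grasp; the last joint's range is limited). The gripper opens to 93 mm and grips with 3 to 60 N. Pads are 15 mm wide; open, the fingers measure 128 mm over their backs; the gripper's body (75 mm by 188 mm) begins 65 mm behind the grasp point.
Start: joints at [1.049, 0.13, 1.488, -0, 1.523, -0.085], TCP at [0.254, 0.544, 0.219] pointing down, gripper open.
Joint ranges: [-2.96, 2.96], [-0.89, 2.26], [0.02, 2.5], [-1.34, 4.48], [0, 2.73], [-2.66, 2.66]. Speed limits (rad/s): [2.39, 2.39, 2.79, 3.14, 3.14, 3.14].

INTERFACE

Orientations are given as a rotation vector (axis times angle).
In Python, from plant import robot gives the robot as it stands.
- The arm moves only by the tool carry_out, never from a script. Its argument "rows" is a list of rows, each a list of 6 numbers: the shift along the tool's x, y, z in m, then the turn, a rotation vector about the tool's x, y, z in degrees. A call has 1 to 12 rows; each row is the pose to reach, as a shift and turn from the pose commanded when the call began, along the tool's axes at that moment; what a row does not reach only later rows make up. A row lasts 1/8 s, in which the tool goes at most 62.5 mm and 10.7 degrees, less where a joint would pass 70% of its speed; a pose out of reach is approached as far as the arm can. A call with a gripper value outside its range is refused whole. "jaw" is the closure in counts, from 0 (fully open) to 255 (shut), set as the call begins (left out, the last holds). The fingers move at their own pace and stop on an object; "force" is the grip in N (left out, the last holds). Time passes only in rows, so rows that repeat a pose let the fingers close. It gives the time, the measured TCP pose, the force, the opening and the grip force at its end, in the units of the state.
- robot.read_state(): the state, without advancing time (a new reading comes with each control period).
- robot.read_camera(name): name is "scene" or "top"; returns the picture (384x512x3 uint8, red, green, blue); there is no depth.
- robot.camera_model(name): a dict with "fx", "fy", "cx", "cy" (pixels), "dist" ([k1, k2, p1, p2, k3] as OpenCV has them; the pictures are not rectified), "R" (3x3) and "t" (3): a world point X has camera coordinates R X + t. Camera axes: x right, y down, z forward; pixel columns grow to the right and rows downward; lengths in m; the calibration is good to about 2 mm. A picture is of the moment at which its call begins. camera_model takes no time and is no camera call.
- robot.close_job(): hands the job in; it is judged then, once.
Trained networks look in the newest picture that a camera, given by its name, has taken for a name from the list of things; names that differ only in an ending like _2 or _b are one class to them, and where a whole thing is asked for, a point or a joint stands for the part that bears it (a point fixed in the world has none). Each returns a list of dicts, best first, with "conf" (0 to 1); they miss things now and then, are a little off and sometimes report something else, mostly with a low value. They report only what shows in the picture. A call takes as long as a camera call. They do not tell look-alikes from the thing itself.
- robot.outline_of(camera, target): "pixels" (384x512 bool, what is visible of it) and "pixel" ([column, row] in pixels, amid what is visible of it).
The state is a dict: "t": time; "q": joint angles; "dq": joint speeds; "joint_torque": joint torques, N m; "tool_pos": TCP position; "orientation": TCP orientation; "force": force on the tool from outside, world axes, zero at the start; "wrist_torque": the same for the moment, N m; "opening": finger opening in m; "gripper_force": force on a finger pad.
Only numpy, scipy, OpenCV 4.12 (cv2) and the standard library are available. Lean on these libraries where they do the work, as an engineer would, in place of code of your own. Each camera call takes 0.05 s, during which the arm holds its last target. There are 200 camera calls.

TASK

Hang the small ring basket by its wire bail on the brass hook at the end of the board and let go of it, then slide the board out along its riser until the dark line across it is flush with the riser's outer edge, so the basket hangs free over the white dish. Out there the board would tip, so keep hold of it with the fingers: never let it tip, and finish still holding it level at the mark with the basket at rest. Leave the dish and the other things on the bench where they are.

Things in the scene. Friction and masses are not known exactly. Their poses are not given: they have to be found in the camera images.
- basket: small round sheet-steel basket with brass rings fixed in it, 52 mm across, 26 mm high, 0.08 to 0.12 kg, loose, standing on the bench at the robot's left. Origin: centre of its underside; z up. A rigid wire bail stands over it: an upright rectangle of 5 mm wire in the basket's yz plane, 53 mm wide between wire centres. Above the bail's middle stands a flat wooden grip
- basket_bar (a point): middle of the bail's level top bar: centre of the 5 mm wire, 70 mm above the basket's underside, on its axis; the bar runs along the basket's y
- basket_grip (a point): centre of the basket's wooden grip, 103 mm above its underside, on a 6 mm wire neck above the bar: 10 mm thick along the basket's x, 28 mm wide along y, from 87 to 119 mm above the underside. Grasp it across its 10 mm
- board: light wooden board lying loose in the riser's channel, 50 mm wide (x), 240 long (y), 16 thick, 0.34 to 0.46 kg. Origin: centre of its underside; +y is outward, to the dish. Hook at the +y end, upright handle at the tail. At the start it overhangs the riser by 40 to 60 mm and lies stable, with the basket on too; at the mark it overhangs 140 mm and tips unless held (about 3 N down at the handle)
- board_hook (a point): middle of the hook's floor, upper face: 133 mm from the board's origin along +y, 4 mm above its underside. J of brass strip 18 mm wide (x); channel 20 mm wide (y = 123 to 143 mm), open to the sides and above. Board end rises 12 mm over this floor, hook tip 14 mm. The bail bar lies across the board in it (basket y along board x, either way), its centre 2.5 mm above this point
- board_mark (a point): the dark line (2.5 mm wide) across the board, at its upper face, 20 mm from the board's origin towards the tail (y = -20 mm). The board is at the mark when this lies straight above the riser's outer edge
- board_handle (a point): centre of the board's upright handle: 16 mm thick (board x), 44 mm long (board y), rising from 16 to 50 mm above the board's underside; 94 mm from the board's origin towards the tail
- riser: wooden trestle fixed to the bench, 90 mm wide (x), 150 mm long (y), top 120 mm high, with a low rail 10 mm high along each long side; the rails leave a channel 54 mm wide in which the board slides along the riser's y. Origin: centre of its underside; +y points outward, to the dish. Nothing holds the board down
- riser_edge (a point): middle of the riser's outer edge at the height of its top (y = +75 mm, z = 120 mm in the riser's frame); same axes as the riser
- dish: white round dish, 138 mm across, 28 mm high, standing on the bench beyond the riser's outer edge, under the place where the basket comes to hang. Origin: centre of its underside
- pot: bystander: small round stone flux pot, 53 mm across, 32 mm high
- tin: bystander: small round brass tin, 62 mm across, 23 mm high
- charcoal: bystander: dark burnt lump, 36 x 58 x 32 mm
- mallet: bystander: small hammer with a wooden handle, lying flat, 58 x 189 x 20 mm
Mind the look-alikes: they are no part of the job. Several things have the shape of the basket; the one meant has the colours described above.

How it is judged:
On the way:
1. the basket hangs by its bail in the hook, let go, while the board is still run in (line at least 50 mm short of the riser's edge) (contact force between basket and board above 0.3 N and contact force between the fingers and basket below 0.05 N and contact force between basket and riser below 0.05 N and contact force between basket and dish below 0.05 N and y of basket_bar in the frame of board_hook between -0.012 and 0.012 m and x of basket_bar in the frame of board_hook between -0.02 and 0.02 m and z of basket_bar in the frame of board_hook between -0.003 and 0.008 m and y of board_mark in the frame of riser_edge below -0.05 m), for 0.3 s.
At the end, for the whole second after the job is handed in: Line within 5 mm of the riser's outer edge, board in its channel, level within 0.05 rad, at rest, fingers bearing on it (over 0.5 N); basket at rest, hanging by its bail in the hook, free of fingers, riser and dish, underside over 40 mm up, within 45 mm of the dish's middle in plan (contact force between basket and board above 0.3 N and contact force between the fingers and basket below 0.05 N and contact force between basket and riser below 0.05 N and contact force between basket and dish below 0.05 N and y of basket_bar in the frame of board_hook between -0.012 and 0.012 m and x of basket_bar in the frame of board_hook between -0.02 and 0.02 m and z of basket_bar in the frame of board_hook between -0.003 and 0.008 m and angle between board's own z axis and vertical below 0.05 rad and y of board_mark in the frame of riser_edge between -0.005 and 0.005 m and z of board_mark in the frame of riser_edge between 0.01 and 0.021 m and x of board_mark in the frame of riser_edge between -0.008 and 0.008 m and horizontal distance between basket and dish below 0.045 m and height (world z) of basket above 0.04 m and contact force between the fingers and board above 0.5 N and linear speed of board below 0.02 m/s and linear speed of basket below 0.06 m/s); the arm keeps its last pose, push and grip.
It fails at once if the board tips more than 0.15 rad (angle between board's own z axis and vertical above 0.15 rad).
It fails at once if the dish is shifted more than 20 mm (distance of dish from where it was at the start of the episode above 0.02 m).
It fails at once if a bystander is shifted more than 20 mm (distance of any of pot, tin, charcoal, mallet from where it was at the start of the episode above 0.02 m).
It also fails if it takes over 51 s, if anything falls off the work surface, if the arm or the gripper's body presses on something with over 40 N, if the wrist force passes 120 N, or if a joint passes its speed limit or range.

## Working session

There is one attempt and no reset: what is moved stays moved. The work goes in short steps, Python scripts to look and compute and a tool call to move; the robot and the scene stay as the last step left them, time stands still between calls to the robot, and variables do not carry over. Pictures are saved under pics/ and viewed, at most 10 in all, crops included, and the job is handed in when it is done.

Besides the shell and the picture viewer there is one more tool, called after "Request:" by a JSON object that holds its "name" and its "arguments", one argument or row to a line. carry_out: Moves the arm, as the interface text tells. Its arguments: {"type":"object","properties":{"rows":{"type":"array"},"jaw":{"type":"number"},"force":{"type":"number"}},"required":["rows"]}

```bash
mkdir -p pics && ls && python3 - <<'E'
from plant import robot
import cv2,numpy as np
s=robot.read_state();print(s['t'],s['tool_pos'],s['orientation'],robot.grip_depth)
a=robot.read_camera("scene");b=robot.read_camera("top")
for n,i in(("scene",a),("top",b)):
    cv2.imwrite(f"pics/{n}0.png",cv2.cvtColor(i,cv2.COLOR_RGB2BGR))
    m=robot.camera_model(n);print(n,m)
cv2.imwrite("pics/both0.png",cv2.cvtColor(np.hstack([a,b]),cv2.COLOR_RGB2BGR)[:, :])
for n in("scene","top"):
  for k in("basket","basket_grip","board","board_handle","board_hook","riser","dish","board_mark"):
    for d in robot.outline_of(n,k)[:5]:
        ys,xs=np.where(d["pixels"]);print(n,k,round(d["conf"],2),np.round(d["pixel"]),len(xs),xs.min(),xs.max(),ys.min(),ys.max())
E
```

```text
pics
0.0 [0.25351842 0.54318112 0.2176021 ] [-6.80583788e-01 -3.06640438e+00  2.71480348e-03] 0.0188
scene {'fx': 387.51623236824315, 'fy': 387.51623236824315, 'cx': 254.7210730450598, 'cy': 197.11574642544997, 'dist': array([-0.02342853,  0.        ,  0.        ,  0.        ,  0.        ]), 'R': array([[ 0.80128663, -0.59822684,  0.00802387],
       [-0.42201643, -0.57466884, -0.70118318],
       [ 0.42407766,  0.55846251, -0.71293602]]), 't': array([-0.35330779,  0.37982123,  0.92624224])}
top {'fx': 373.3910188397472, 'fy': 373.3910188397472, 'cx': 249.53570771178565, 'cy': 187.40237074739855, 'dist': array([-0.1134199,  0.       ,  0.       ,  0.       ,  0.       ]), 'R': array([[-0.01709859, -0.9995384 ,  0.02511213],
       [-0.99170796,  0.01375448, -0.12777374],
       [ 0.12736936, -0.02708865, -0.99148538]]), 't': array([0.09719601, 0.53026345, 0.9968241 ])}
scene basket 0.79 [186. 192.] 274 180 195 171 203
scene basket 0.59 [201. 170.] 304 195 210 149 180
scene basket_grip 0.55 [187. 193.] 279 180 195 171 203
scene basket_grip 0.52 [202. 172.] 226 196 209 149 180
scene bo
[... 258 characters left out ...]
 dish 0.6 [234. 205.] 1016 213 251 184 217
scene board_mark 0.78 [282. 222.] 1457 245 313 187 253
top basket 0.82 [133. 194.] 336 122 143 183 203
top basket_grip 0.71 [158. 227.] 279 146 167 221 237
top basket_grip 0.68 [195. 188.] 1961 171 219 164 214
top basket_grip 0.6 [132. 195.] 341 122 143 182 203
top board 0.74 [278. 184.] 2088 223 330 173 194
top board_handle 0.77 [277. 182.] 2026 222 330 173 193
top board_hook 0.63 [278. 182.] 2074 223 331 172 194
top riser 0.71 [278. 196.] 900 250 310 168 205
top dish 0.82 [192. 190.] 1929 171 220 165 213
top dish 0.71 [333. 144.] 382 291 355 135 154
top dish 0.51 [280. 181.] 2090 222 330 172 193
top board_mark 0.59 [276. 181.] 1954 223 329 173 193
```

```bash
python3 - <<'E'
import cv2
a=cv2.imread("pics/scene0.png");b=cv2.imread("pics/top0.png")
cv2.imwrite("pics/s1.png",cv2.resize(a[130:310,150:400],None,fx=3.2,fy=3.2,interpolation=cv2.INTER_CUBIC))
cv2.imwrite("pics/t1.png",cv2.resize(b[100:280,100:360],None,fx=3,fy=3,interpolation=cv2.INTER_CUBIC))
E
```

```text
(no output)
```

View pics/s1.png

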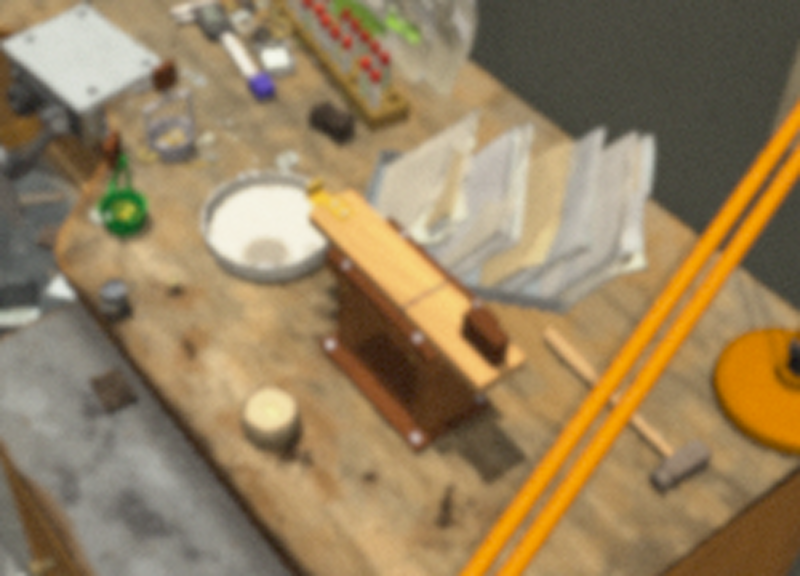

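View pics/t1.png

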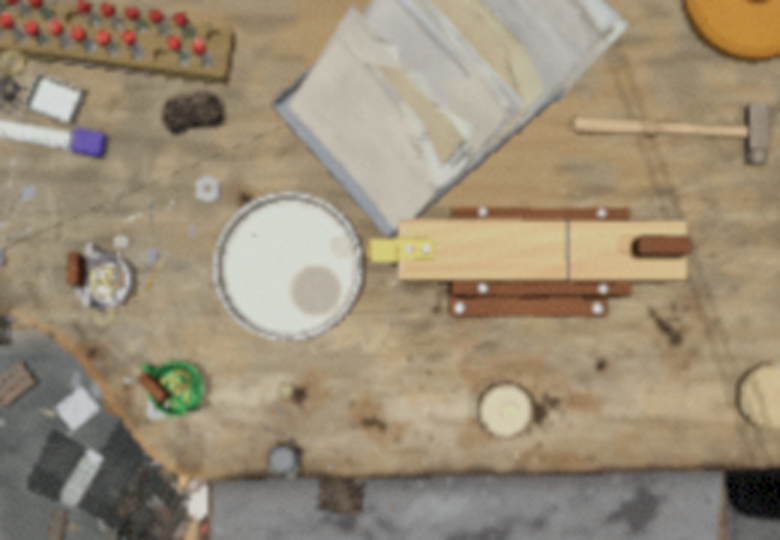

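The look-alikes are a steel basket with a wooden grip at top (134,193) / scene (203,172), and a green basket at top (158,229) / scene (188,196). I choose the steel one with brass rings. The board has its hook at top (226,183), its line at (289,183) and its handle at (320,182). The dish is at (197,188).

```bash
cat > h.py <<'E'
from plant import robot
import cv2,numpy as np
from scipy.optimize import least_squares
M={n:robot.camera_model(n) for n in("scene","top")}
def K(m):return np.array([[m["fx"],0,m["cx"]],[0,m["fy"],m["cy"]],[0,0,1]])
def proj(n,X):
    m=M[n];return cv2.projectPoints(np.atleast_2d(np.float64(X)),cv2.Rodrigues(m["R"])[0],m["t"],K(m),m["dist"])[0][:,0]
def onz(n,p,z):
    m=M[n];u=cv2.undistortPoints(np.float64([[p]]),K(m),m["dist"])[0,0]
    d=m["R"].T@np.array([u[0],u[1],1]);c=-m["R"].T@m["t"];return c+d*(z-c[2])/d[2]
def tri(ps,pt):
    r=least_squares(lambda X:np.r_[proj("scene",X)[0]-ps,proj("top",X)[0]-pt],onz("top",pt,.1));return r.x,np.abs(r.fun).max()
def pose(xyz,yaw,L):
    c,s=np.cos(yaw),np.sin(yaw);L=np.atleast_2d(L)
    return np.c_[xyz[0]+c*L[:,0]-s*L[:,1],xyz[1]+s*L[:,0]+c*L[:,1],xyz[2]+L[:,2]]
E
python3 - <<'E'
from h import *
print("grip",tri((201.6,153.1),(125,189.7)))
print("bowl top centre z.026",onz("top",(134.5,193.5),.026),onz("scene",(203.5,172),.02))
print("handle",tri((150+485/3.2,130+335/3.2),(100+662/3,100+245/3)))
for n,p,z in(("hook",(226,183.5),.124),("mark a",(100+569/3,100+221/3),.136),("mark b",(100+569/3,100+279/3),.136),("c1",(100+399/3,100+221/3),.136),("c2",(100+399/3,100+280/3),.136),("c3",(100+687/3,100+221/3),.136),("c4",(100+687/3,100+280/3),.136),("dish",(197,188.5),.025),
 ("rail r1",(100+451/3,100+294/3),.13),("rail r2",(100+632/3,100+294/3),.13),("rail l1",(100+451/3,100+208/3),.13),("rail l2",(100+630/3,100+208/3),.13)):
  print(n,onz("top",p,z).round(4))
a=cv2.imread("pics/scene0.png")[140:190,180:230];b=cv2.imread("pics/top0.png")[168:218,108:158]
cv2.imwrite("pics/bk.png",np.hstack([cv2.resize(i,(400,400),interpolation=cv2.INTER_CUBIC) for i in(a,b)]))
E
```

```text
grip (array([0.52219788, 0.41221317, 0.1010999 ]), np.float64(0.45238531749458843))
bowl top centre z.026 [0.51993064 0.4088299  0.026     ] [0.52060276 0.4077377  0.02      ]
handle (array([ 0.52780087, -0.08266276,  0.15429144]), np.float64(0.03655550512371519))
hook [0.5307 0.1504 0.124 ]
mark a [ 0.5517 -0.0092  0.136 ]
mark b [ 0.503  -0.0077  0.136 ]
c1 [0.5535 0.1324 0.136 ]
c2 [0.5042 0.1329 0.136 ]
c3 [ 0.5505 -0.1089  0.136 ]
c4 [ 0.5007 -0.1067  0.136 ]
dish [0.5317 0.2346 0.025 ]
rail r1 [0.4926 0.0901 0.13  ]
rail r2 [ 0.4903 -0.061   0.13  ]
rail l1 [0.5649 0.0888 0.13  ]
rail l2 [ 0.5632 -0.0621  0.13  ]
```

View pics/bk.png

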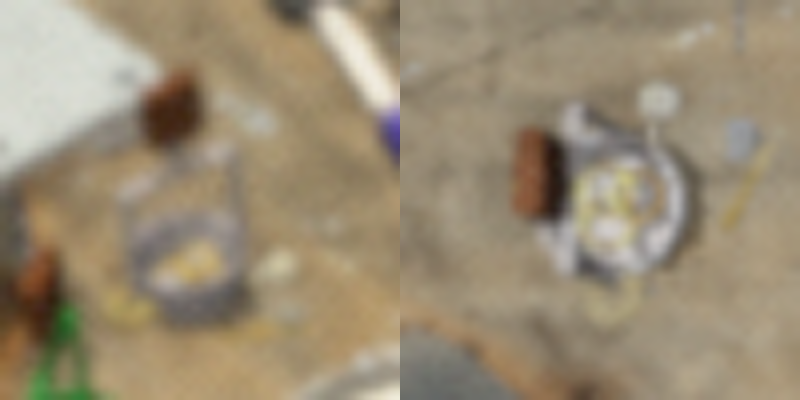

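```bash
python3 - <<'E'
from h import *
from scipy.spatial.transform import Rotation as Ro
A=tri((195.6,163.75),(128.6,202));B=tri((209.4,158.75),(130.2,181.1));print(A,B)
d=B[0]-A[0];print("bar yaw from +x deg",np.degrees(np.arctan2(d[1],d[0])))
a=onz("top",(128.6,202),.07);b=onz("top",(130.2,181.1),.07);d=b-a;print(a,b,np.degrees(np.arctan2(d[1],d[0])),(a+b)/2)
print("plate at z=.1 / .05 / 0",[onz("scene",(175,149),z).round(3) for z in(.15,.1,.05,0)], "near corner",[onz("scene",(200,149),z).round(3) for z in(.15,.1,.05)])
# render check
g=np.array([.5215,.411,0])
for n in M:
  for y in(-4,0,4):
    print(n,y,proj(n,pose(g,np.radians(y-0),[[-.0,-.0,.103],[.0265,0,.07],[-.0265,0,.07],[0,0,.013]])).round(1).tolist())
R=Ro.from_rotvec(robot.read_state()["orientation"]).as_matrix();print(R.round(3))
i=cv2.imread("pics/top0.png");cv2.imwrite("pics/left.png",cv2.resize(i[90:260,0:200],None,fx=3,fy=3))
E
```

```text
(array([0.49367242, 0.41141697, 0.06893979]), np.float64(0.691000218160724)) (array([0.54958072, 0.41023842, 0.06428153]), np.float64(0.2107240056908779))
bar yaw from +x deg -1.20762328835466
[0.49231306 0.41177328 0.07      ] [0.54833429 0.40874808 0.07      ] -3.09101848784078 [0.52032367 0.41026068 0.07      ]
plate at z=.1 / .05 / 0 [array([0.438, 0.425, 0.15 ]), array([0.462, 0.485, 0.1  ]), array([0.487, 0.545, 0.05 ]), array([0.512, 0.605, 0.   ])] near corner [array([0.502, 0.378, 0.15 ]), array([0.531, 0.435, 0.1  ]), array([0.56 , 0.492, 0.05 ])]
scene -4 [[201.1, 153.0], [208.8, 157.8], [195.0, 163.2], [203.4, 172.9]]
scene 0 [[201.1, 153.0], [208.6, 157.6], [195.3, 163.5], [203.4, 172.9]]
scene 4 [[201.1, 153.0], [208.3, 157.3], [195.6, 163.7], [203.4, 172.9]]
top -4 [[125.4, 189.6], [130.0, 181.2], [128.2, 201.0], [135.0, 193.5]]
top 0 [[125.4, 189.6], [129.4, 181.2], [128.9, 201.0], [135.0, 193.5]]
top 4 [[125.4, 189.6], [128.7, 181.3], [129.6, 201.0], [135.0, 193.5]]
[[-0.906  0.423  0.   ]
 [ 0.423  0.906  0.   ]
 [ 0.     0.    -1.   ]]
```

View pics/left.png

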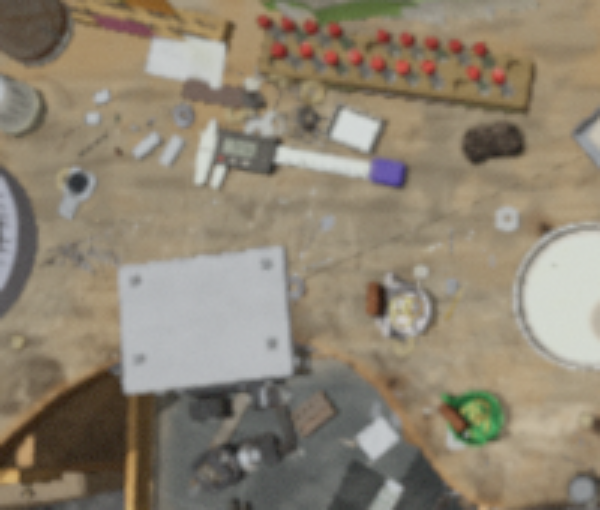

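The view shows the steel basket (134,193), a metal plate on a stand to its left (70,196) and the green look-alike at lower right. I need the plate's height before bringing the gripper in beside it.

```bash
python3 - <<'E'
from h import *
print(tri((200.6,150.3),(96,173)),tri((177.5,164.4),(97.7,215)))
E
```

```text
(array([0.58127665, 0.52667106, 0.01180445]), np.float64(0.3557075722466436)) (array([0.46647442, 0.51698163, 0.00676276]), np.float64(2.159794745056786))
```

Request:
{"name": "carry_out", "arguments": {
  "rows": [
    [-0.02,0,0,0,0,-2],
    [-0.06,-0.001,0,0,0,-5],
    [-0.105,-0.002,0,0,0,-9],
    [-0.15,-0.003,0,0,0,-13],
    [-0.195,-0.004,0,0,0,-17],
    [-0.24,-0.005,0,0,0,-21],
    [-0.275,-0.006,0,0,0,-23],
    [-0.293,-0.006,0,0,0,-23],
    [-0.2985,-0.006,0,0,0,-23],
    [-0.2985,-0.006,0,0,0,-23],
    [-0.2985,-0.006,0,0,0,-23]
  ],
  "jaw": 0,
  "force": 20
}}

```text
t: 2.28
tool_pos: [0.5207, 0.4128, 0.2188]
orientation: [-0.054, -3.141, -0.0]
force: [-0.2, -0.6, 0.2]
opening: 0.0927
gripper_force: 0.0
```

```bash
python3 - <<'E'
from h import *
a=cv2.cvtColor(robot.read_camera("scene"),cv2.COLOR_RGB2BGR);b=cv2.cvtColor(robot.read_camera("top"),cv2.COLOR_RGB2BGR)
cv2.imwrite("pics/ap.png",np.hstack([cv2.resize(i,(400,400),interpolation=cv2.INTER_CUBIC) for i in(a[100:200,150:250],b[140:240,80:180])]))
E
```

```text
(no output)
```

View pics/ap.png

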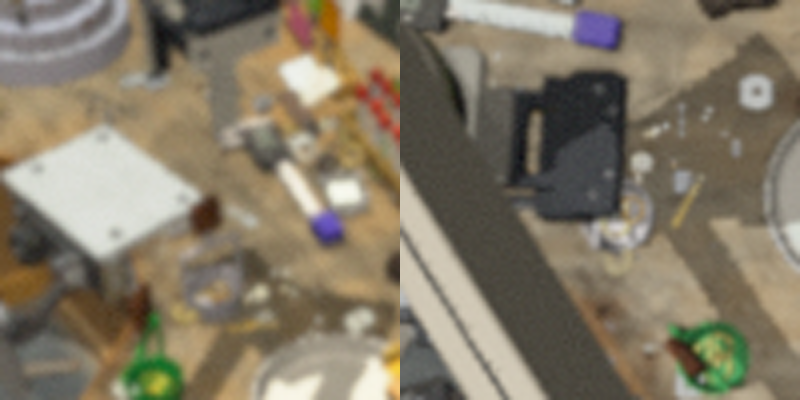

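The fingers are above and centred on the grip at scene (201,153), and the green look-alike is well clear. I go down and close.

Request:
{"name": "carry_out", "arguments": {
  "rows": [
    [-0.0005,-0.0015,0.015,0,0,0],
    [-0.0005,-0.0015,0.04,0,0,0],
    [-0.0005,-0.0015,0.07,0,0,0],
    [-0.0005,-0.0015,0.1,0,0,0],
    [-0.0005,-0.0015,0.118,0,0,0],
    [-0.0005,-0.0015,0.127,0,0,0],
    [-0.0005,-0.0015,0.1275,0,0,0],
    [-0.0005,-0.0015,0.1275,0,0,0]
  ]
}}

```text
t: 3.38
tool_pos: [0.5229, 0.411, 0.0925]
orientation: [0.056, 3.139, 0.002]
force: [0.2, 0.2, 0.9]
opening: 0.0928
gripper_force: 0.0
```

Request:
{"name": "carry_out", "arguments": {
  "rows": [
    [0,0,0,0,0,0],
    [0,0,0,0,0,0],
    [0,0,0,0,0,0],
    [0,0,0,0,0,0],
    [0,0,0,0,0,0],
    [0,0,0,0,0,0],
    [0,0,0,0,0,0],
    [0,0,0,0,0,0]
  ],
  "jaw": 255,
  "force": 20
}}

```text
t: 4.38
tool_pos: [0.5222, 0.4105, 0.0911]
orientation: [-0.056, -3.141, 0.0]
force: [-0.8, 0.0, -0.3]
opening: 0.0177
gripper_force: 0.0
```

Request:
{"name": "carry_out", "arguments": {
  "rows": [
    [0,0,0,0,0,0],
    [0,0,0,0,0,0],
    [0,0,0,0,0,0],
    [0,0,0,0,0,0]
  ]
}}

```text
t: 4.88
tool_pos: [0.5221, 0.4104, 0.091]
orientation: [-0.056, -3.141, 0.0]
force: [-0.0, 0.1, -2.0]
opening: 0.0098
gripper_force: 20.0
```

Request:
{"name": "carry_out", "arguments": {
  "rows": [
    [0,0,-0.01,0,0,0],
    [0,0,-0.03,0,0,0],
    [0,0,-0.055,0,0,0],
    [0,0,-0.073,0,0,0],
    [0,0,-0.08,0,0,0],
    [0,0,-0.08,0,0,0],
    [0,0,-0.08,0,0,0]
  ]
}}

```text
t: 5.75
tool_pos: [0.5216, 0.4101, 0.1699]
orientation: [-0.055, -3.14, 0.002]
force: [0.8, 0.5, -0.7]
opening: 0.0102
gripper_force: 20.0
```

Request:
{"name": "carry_out", "arguments": {
  "rows": [
    [-0.001,-0.01,0,0,0,0],
    [-0.002,-0.03,0,0,0,0],
    [-0.004,-0.06,0,0,0,-1],
    [-0.006,-0.09,0,0,0,-1],
    [-0.008,-0.12,0,0,0,-1],
    [-0.01,-0.15,0,0,0,-1],
    [-0.012,-0.175,0,0,0,-1],
    [-0.013,-0.192,0,0,0,-1],
    [-0.014,-0.2,0,0,0,-1],
    [-0.014,-0.2,0,0,0,-1],
    [-0.014,-0.2,0,0,0,-1]
  ]
}}

```text
t: 7.12
tool_pos: [0.529, 0.2107, 0.1711]
orientation: [0.027, 3.141, 0.0]
force: [-0.3, 0.1, -1.3]
opening: 0.0098
gripper_force: 20.0
```

```bash
python3 - <<'E'
from h import *
a=cv2.cvtColor(robot.read_camera("scene"),cv2.COLOR_RGB2BGR);b=cv2.cvtColor(robot.read_camera("top"),cv2.COLOR_RGB2BGR)
s=robot.read_state();p=s["tool_pos"];print(s["t"],p,s["force"],s["opening"])
for n in M: print(n,proj(n,[[p[0],p[1],p[2]-.021],[p[0]+.0265,p[1],p[2]-.021],[p[0]-.0265,p[1],p[2]-.021],[.529,.1456,.124],[.529,.1526,.138]]).round(1).tolist())
cv2.imwrite("pics/mv.png",np.hstack([cv2.resize(i,(400,400),interpolation=cv2.INTER_CUBIC) for i in(a[130:230,200:300],b[130:230,150:250])]))
E
```

```text
7.225 [0.52899811 0.21079217 0.17108705] [ 0.07460949  0.47146303 -0.11101345] 0.009821543218704785
scene [[236.6, 173.8], [243.8, 170.4], [229.3, 177.4], [249.5, 192.4], [248.0, 187.6]]
top [[200.9, 183.0], [200.9, 172.3], [200.9, 193.8], [227.9, 184.1], [224.9, 183.4]]
```

View pics/mv.png

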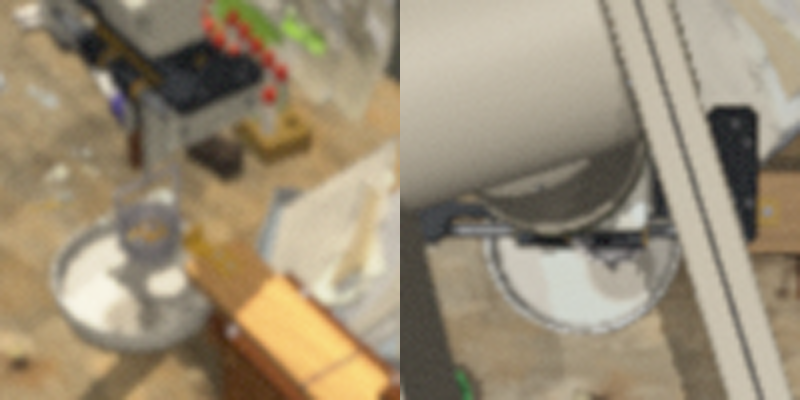

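The basket hangs straight in the fingers: the bar is at scene (236,175) and the hook at (249.5,190), as predicted. I move in over the hook at clear height.

Request:
{"name": "carry_out", "arguments": {
  "rows": [
    [0,-0.008,0,0,0,0],
    [-0.001,-0.022,0,0,0,0],
    [-0.001,-0.037,0,0,0,0],
    [-0.001,-0.051,0,0,0,0],
    [-0.001,-0.06,0,0,0,0],
    [-0.001,-0.064,0,0,0,0],
    [-0.001,-0.064,0,0,0,0],
    [-0.001,-0.064,0,0,0,0]
  ]
}}

```text
t: 8.22
tool_pos: [0.5289, 0.1464, 0.1711]
orientation: [-0.028, -3.141, -0.0]
force: [0.9, -0.0, -0.9]
opening: 0.0098
gripper_force: 20.0
```

```bash
python3 - <<'E'
from h import *
a=cv2.cvtColor(robot.read_camera("scene"),cv2.COLOR_RGB2BGR)
s=robot.read_state();p=s["tool_pos"];print(s["t"],p,s["force"],s["opening"])
print(proj("scene",[[p[0],p[1],p[2]-.021],[p[0]+.0265,p[1],p[2]-.021],[p[0]-.0265,p[1],p[2]-.021],[.529,.1456,.124],[.529,.1536,.138],[.538,.1536,.138],[.52,.1536,.138],[.504,.1326,.136],[.554,.1326,.136]]).round(1).tolist())
cv2.imwrite("pics/hk.png",cv2.resize(a[150:225,205:305],(800,600),interpolation=cv2.INTER_CUBIC))
E
```

```text
8.275 [0.52892084 0.1464432  0.17112535] [ 0.22242549 -0.17937945 -0.5054229 ] 0.009762030304583131
[[249.2, 185.8], [256.5, 182.1], [241.8, 189.6], [249.5, 192.4], [247.8, 187.4], [250.3, 186.2], [245.4, 188.7], [245.1, 195.6], [258.9, 188.4]]
```

View pics/hk.png

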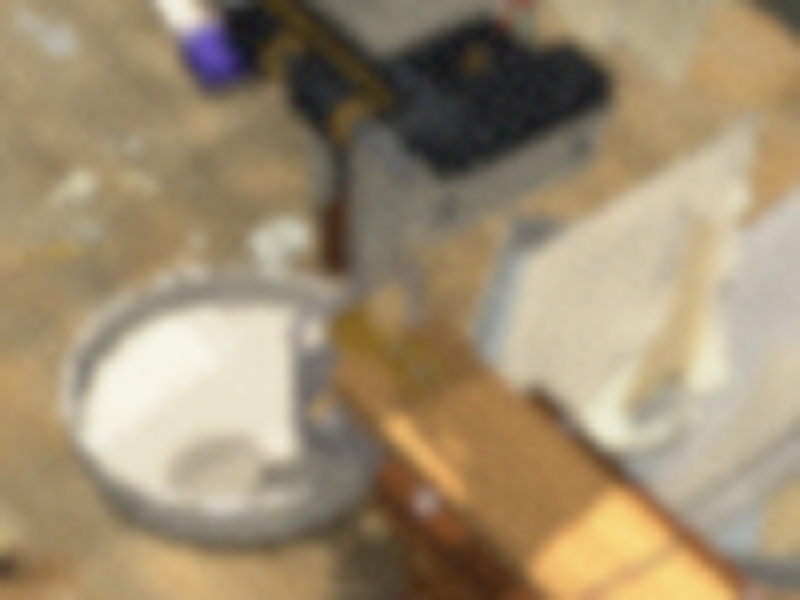

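The bail's left wire is at scene (242.5,191) and the board's near corner at (247,196). The bar is over the channel to within about 2 mm, so I shift 1 mm inward and lower.

Request:
{"name": "carry_out", "arguments": {
  "rows": [
    [0,-0.0015,0.003,0,0,0],
    [0,-0.0015,0.008,0,0,0],
    [0,-0.0015,0.013,0,0,0],
    [0,-0.0015,0.018,0,0,0],
    [0,-0.0015,0.021,0,0,0],
    [0,-0.0015,0.0225,0,0,0],
    [0,-0.0015,0.0225,0,0,0],
    [0,-0.0015,0.0225,0,0,0]
  ]
}}

```text
t: 9.28
tool_pos: [0.5291, 0.1446, 0.1489]
orientation: [0.028, 3.141, 0.0]
force: [0.6, 1.1, -0.1]
opening: 0.0097
gripper_force: 20.0
```

```bash
python3 - <<'E'
from h import *
f=[]
for _ in range(6):
  a=robot.read_camera("scene");f.append(robot.read_state()["force"])
print(np.mean(f,0),np.std(f,0))
p=robot.read_state()["tool_pos"];print(p)
cv2.imwrite("pics/hk2.png",cv2.resize(cv2.cvtColor(a,cv2.COLOR_RGB2BGR)[150:225,205:305],(800,600),interpolation=cv2.INTER_CUBIC))
E
```

```text
[ 1.29586172e-02 -5.04473522e-05 -5.37947711e-01] [0.55660701 0.40395774 0.61362341]
[0.52898069 0.14457364 0.14874672]
```

View pics/hk2.png

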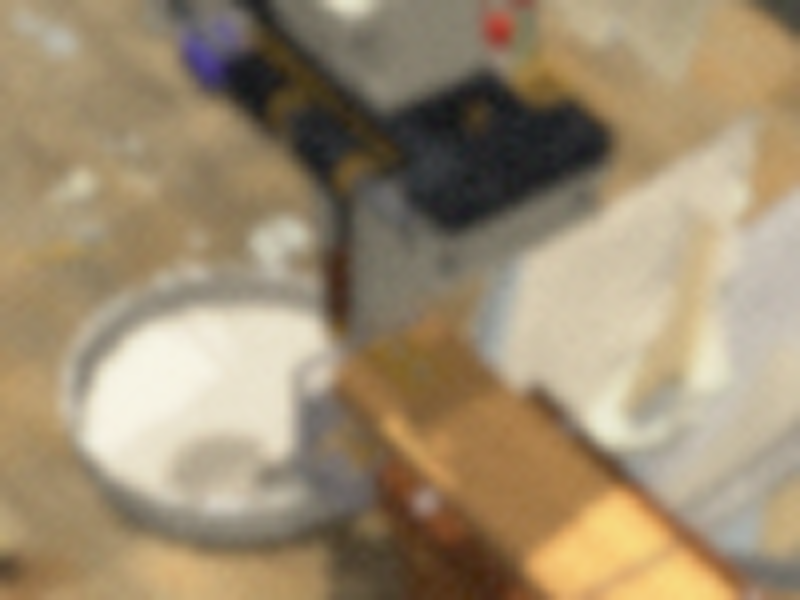

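The bar is down in the hook channel: the bail passes beside the board end at crop (305,380) and the board is undisturbed. I lower the last millimetre and open.

Request:
{"name": "carry_out", "arguments": {
  "rows": [
    [0,0,0.0005,0,0,0],
    [0,0,0.001,0,0,0],
    [0,0,0.001,0,0,0]
  ]
}}

```text
t: 9.95
tool_pos: [0.5289, 0.1446, 0.1476]
orientation: [-0.028, -3.141, 0.0]
force: [-0.1, -0.1, -1.1]
opening: 0.0098
gripper_force: 20.0
```

Request:
{"name": "carry_out", "arguments": {
  "rows": [
    [0,0,0,0,0,0],
    [0,0,0,0,0,0],
    [0,0,0,0,0,0],
    [0,0,0,0,0,0],
    [0,0,0,0,0,0],
    [0,0,0,0,0,0],
    [0,0,0,0,0,0],
    [0,0,0,0,0,0]
  ],
  "jaw": 120
}}

```text
t: 10.95
tool_pos: [0.5289, 0.1446, 0.1476]
orientation: [0.028, 3.141, -0.0]
force: [0.6, 0.3, -0.1]
opening: 0.0489
gripper_force: 0.0
```

Request:
{"name": "carry_out", "arguments": {
  "rows": [
    [0,0,-0.004,0,0,0],
    [0,0,-0.014,0,0,0],
    [0,0,-0.03,0,0,0],
    [0,0,-0.05,0,0,0],
    [0,0,-0.07,0,0,0],
    [0,0,-0.083,0,0,0],
    [0,0,-0.087,0,0,0],
    [0,0,-0.087,0,0,0]
  ]
}}

```text
t: 11.95
tool_pos: [0.5289, 0.1446, 0.2345]
orientation: [-0.028, -3.141, 0.0]
force: [0.6, 0.7, -0.2]
opening: 0.0494
gripper_force: 0.0
```

```bash
python3 - <<'E'
from h import *
a=cv2.cvtColor(robot.read_camera("scene"),cv2.COLOR_RGB2BGR)
s=robot.read_state();print(s["t"],s["tool_pos"],s["force"],s["opening"])
cv2.imwrite("pics/rel.png",cv2.resize(a[135:255,190:350],(800,600),interpolation=cv2.INTER_CUBIC))
E
```

```text
12.0 [0.52862513 0.14452093 0.23397279] [-0.3180148  -0.72339046 -0.41184124] 0.049358676296405966
```

View pics/rel.png

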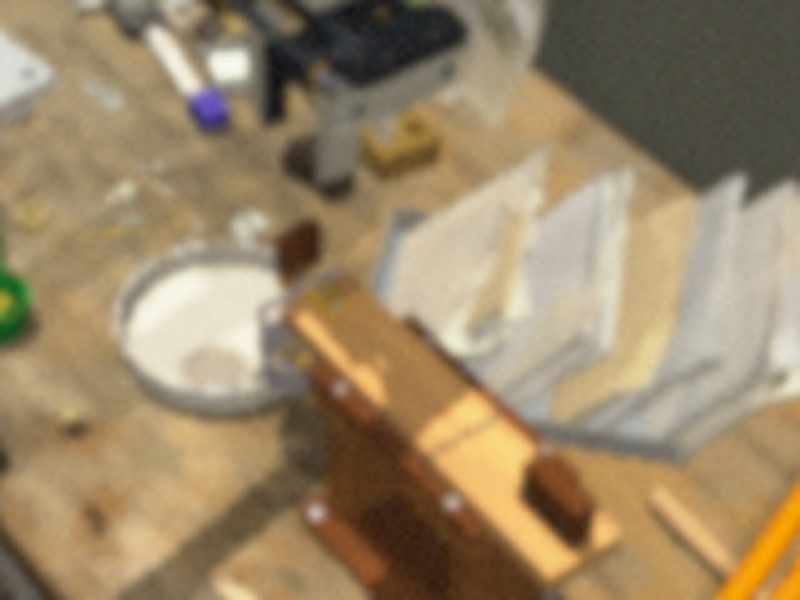

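The basket hangs alone in the hook, with its grip at crop (300,250), and the board is level. The handle is at crop (557,500).

```bash
python3 - <<'E'
from h import *
b=cv2.cvtColor(robot.read_camera("top"),cv2.COLOR_RGB2BGR)
print(robot.read_state()["q"])
i=cv2.imread("pics/top0.png").astype(int)
# dark handle pixels on light board
sub=i[170:200,300:340];m=sub.sum(2)<300
ys,xs=np.where(m);print(len(xs),xs.min()+300,xs.max()+300,ys.min()+170,ys.max()+170,xs.mean()+300,ys.mean()+170)
p=(xs.mean()+300,ys.mean()+170)
for z in(.170,.163,.153):print(onz("top",p,z),onz("top",(320.3,182.3),z))
for hx in(.526,.528):print(proj("top",pose([hx,-.082,.12],-.0135,[[sx*.008,sy*.022,z] for z in(.05,.016) for sx in(-1,1) for sy in(-1,1)])).round(1).tolist())
E
```

```text
[ 1.73327303e-01 -1.50426743e-02  1.61197263e+00  1.19906268e-05
  1.54622417e+00 -1.37958491e+00]
197 300 330 170 199 315.25888324873097 184.06598984771574
[ 0.51998602 -0.06577927  0.17      ] [ 0.5241218  -0.07826349  0.17      ]
[ 0.52093205 -0.06722608  0.163     ] [ 0.52510059 -0.0798092   0.163     ]
[ 0.52228352 -0.06929296  0.153     ] [ 0.52649886 -0.08201736  0.153     ]
[[330.9, 184.8], [312.9, 184.8], [330.7, 178.2], [312.7, 178.2], [327.6, 186.6], [310.2, 186.6], [327.4, 180.3], [310.1, 180.3]]
[[330.8, 184.0], [312.8, 184.0], [330.6, 177.4], [312.7, 177.4], [327.6, 185.8], [310.2, 185.8], [327.4, 179.5], [310.1, 179.5]]
```

Request:
{"name": "carry_out", "arguments": {
  "rows": [
    [0,-0.01,0,0,0,5],
    [0,-0.03,0,0,0,13],
    [0,-0.055,0,0,0,22],
    [0,-0.08,0,0,0,31],
    [0,-0.105,0,0,0,40],
    [0,-0.13,0,0,0,49],
    [0,-0.155,0,0,0,58],
    [-0.001,-0.18,0,0,0,67],
    [-0.001,-0.205,0,0,0,76],
    [-0.001,-0.222,0,0,0,85],
    [-0.001,-0.2266,0,0,0,89.8],
    [-0.001,-0.2266,0,0,0,89.8]
  ]
}}

```text
t: 13.55
tool_pos: [0.5254, -0.0823, 0.2337]
orientation: [-2.237, -2.204, 0.001]
force: [-0.1, -0.3, 0.9]
opening: 0.0492
gripper_force: 0.0
```

Request:
{"name": "carry_out", "arguments": {
  "rows": [
    [0,0,0,0,0,0],
    [0,0,0,0,0,0],
    [0,0,0,0,0,0]
  ]
}}

```text
t: 13.92
tool_pos: [0.5259, -0.0817, 0.2346]
orientation: [-2.236, -2.207, 0.0]
force: [-0.1, 0.0, 0.0]
opening: 0.0489
gripper_force: 0.0
```

Request:
{"name": "carry_out", "arguments": {
  "rows": [
    [0,0,0.01,0,0,0],
    [0,0,0.03,0,0,0],
    [0,0,0.05,0,0,0],
    [0,0,0.07,0,0,0],
    [0,0,0.085,0,0,0],
    [0,0,0.0925,0,0,0],
    [0,0,0.0935,0,0,0],
    [0,0,0.0935,0,0,0],
    [0,0,0.0935,0,0,0]
  ]
}}

```text
t: 15.05
tool_pos: [0.5264, -0.0822, 0.142]
orientation: [2.237, 2.204, 0.001]
force: [-0.1, 0.4, 0.2]
opening: 0.0493
gripper_force: 0.0
```

Request:
{"name": "carry_out", "arguments": {
  "rows": [
    [0,0,0,0,0,0],
    [0,0,0,0,0,0],
    [0,0,0,0,0,0],
    [0,0,0,0,0,0],
    [0,0,0,0,0,0],
    [0,0,0,0,0,0],
    [0,0,0,0,0,0],
    [0,0,0,0,0,0]
  ],
  "jaw": 255,
  "force": 35
}}

```text
t: 16.05
tool_pos: [0.5259, -0.082, 0.1412]
orientation: [2.237, 2.205, 0.0]
force: [0.5, -0.1, 0.5]
opening: 0.0156
gripper_force: 35.0
```

```bash
cat > meas.py <<'E'
from h import *
def mark():
    f=[];im=[]
    for _ in range(4):
        im.append(robot.read_camera("scene"));f.append(robot.read_state()["force"])
    s=robot.read_state();print(round(s["t"],2),s["tool_pos"].round(4),np.mean(f,0).round(2),round(s["opening"],4),s["gripper_force"])
    return cv2.cvtColor(np.mean(im,0).astype(np.uint8),cv2.COLOR_RGB2BGR)
E
python3 -c "
from meas import *
cv2.imwrite('pics/g.png',mark())"
```

```text
16.25 [ 0.5259 -0.082   0.1412] [ 0.68 -0.06 -0.1 ] 0.016 34.999768137931824
```

Request:
{"name": "carry_out", "arguments": {
  "rows": [
    [0.002,0,0,0,0,0],
    [0.006,0,0,0,0,0],
    [0.012,0,0,0,0,0],
    [0.019,0,0,0,0,0],
    [0.026,0,0,0,0,0],
    [0.033,0,0,0,0,0],
    [0.04,0,0,0,0,0],
    [0.046,0,0,0,0,0],
    [0.05,0,0,0,0,0],
    [0.052,0,0,0,0,0],
    [0.052,0,0,0,0,0]
  ]
}}

```text
t: 17.62
tool_pos: [0.5267, -0.0297, 0.1411]
orientation: [-2.237, -2.205, -0.001]
force: [-0.4, 0.4, 0.3]
opening: 0.0156
gripper_force: 35.0
```

Request:
{"name": "carry_out", "arguments": {
  "rows": [
    [0.002,0,0,0,0,0],
    [0.006,0,0,0,0,0],
    [0.011,0,0,0,0,0],
    [0.016,0,0,0,0,0],
    [0.022,0,0,0,0,0],
    [0.027,0,0,0,0,0],
    [0.032,0,0,0,0,0],
    [0.035,0,0,0,0,0],
    [0.037,0,0,0,0,0],
    [0.038,0,0,0,0,0],
    [0.038,0,0,0,0,0],
    [0.038,0,0,0,0,0]
  ]
}}

```text
t: 19.12
tool_pos: [0.5272, 0.008, 0.1412]
orientation: [-2.237, -2.205, -0.0]
force: [-0.3, -3.1, 2.9]
opening: 0.016
gripper_force: 35.0
```

```bash
python3 - <<'E'
from meas import *
im=mark();cv2.imwrite("pics/m.png",im)
s=robot.read_state()["tool_pos"]
t=cv2.cvtColor(robot.read_camera("top"),cv2.COLOR_RGB2BGR)
# predicted: mark line at mark=initial -.008+moved ; edge .0895
dy=s[1]+.082
print("moved",dy)
for n in M:print(n,proj(n,[[.505,-.008+dy,.136],[.555,-.008+dy,.136],[.495,.0895,.130],[.565,.0895,.130],[.495,.0895,.12]]).round(1).tolist())
A=cv2.resize(im[165:240,225:325],(500,375),interpolation=cv2.INTER_CUBIC);B=cv2.resize(t[150:215,210:290],(300,244),interpolation=cv2.INTER_CUBIC)
c=np.zeros((375,800,3),np.uint8);c[:,:500]=A;c[:244,500:]=B;cv2.imwrite("pics/fin.png",c)
E
```

```text
19.32 [0.5272 0.008  0.1412] [ 0.16 -2.48  3.71] 0.0157 34.9956750869751
moved 0.09002499571339015
scene [[255.9, 205.7], [269.9, 198.2], [251.5, 207.2], [270.9, 196.7], [251.5, 209.6]]
top [[253.6, 192.7], [253.2, 172.8], [250.6, 197.0], [250.1, 169.3], [250.4, 197.5]]
```

View pics/fin.png

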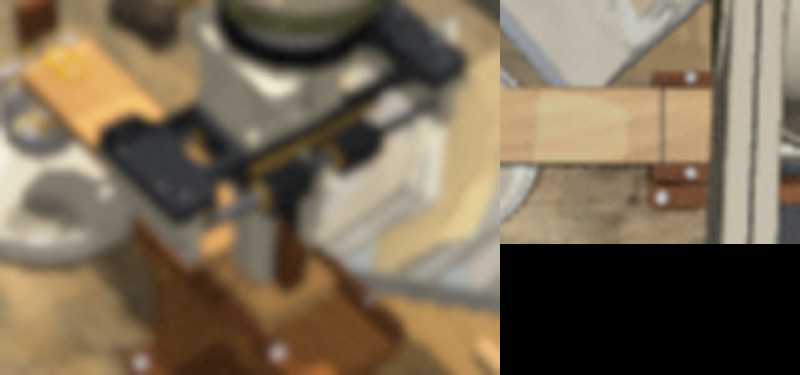

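The line is at top (253.2,183) and the riser's rail ends are at column 250.8, so about 6 to 7 mm is left. The board is level and the basket still hangs. I get the remainder numerically.

```bash
python3 - <<'E'
from h import *
t=np.mean([robot.read_camera("top").astype(float) for _ in range(4)],0).sum(2)
g=t[176:190].mean(0);print("board",dict(zip(range(247,260),g[247:260].round())))
print("L",dict(zip(range(244,262),t[170:172,244:262].mean(0).round())))
print("R",dict(zip(range(244,262),t[195:197,244:262].mean(0).round())))
for c in(252.5,253,253.5):print(c,onz("top",(c,183),.136)[1])
for c in(250,250.5,251,251.5):print(c,onz("top",(c,170.5),.13)[1],onz("top",(c,196),.13)[1])
E
```

```text
board {247: np.float64(496.0), 248: np.float64(496.0), 249: np.float64(496.0), 250: np.float64(496.0), 251: np.float64(489.0), 252: np.float64(444.0), 253: np.float64(397.0), 254: np.float64(470.0), 255: np.float64(496.0), 256: np.float64(494.0), 257: np.float64(494.0), 258: np.float64(494.0), 259: np.float64(494.0)}
L {244: np.float64(348.0), 245: np.float64(347.0), 246: np.float64(348.0), 247: np.float64(354.0), 248: np.float64(354.0), 249: np.float64(341.0), 250: np.float64(273.0), 251: np.float64(230.0), 252: np.float64(220.0), 253: np.float64(219.0), 254: np.float64(220.0), 255: np.float64(216.0), 256: np.float64(217.0), 257: np.float64(213.0), 258: np.float64(231.0), 259: np.float64(342.0), 260: np.float64(474.0), 261: np.float64(456.0)}
R {244: np.float64(308.0), 245: np.float64(303.0), 246: np.float64(292.0), 247: np.float64(285.0), 248: np.float64(269.0), 249: np.float64(193.0), 250: np.float64(171.0), 251: np.float64(224.0), 252: np.float64(230.0), 253: np.float64(232.0), 254: np.float64(231.0), 255: np.float64(231.0), 256: np.float64(233.0), 257: np.float64(228.0), 258: np.float64(251.0), 259: np.float64(382.0), 260: np.float64(516.0), 261: np.float64(500.0)}
252.5 0.0842382732335692
253 0.08299615064453514
253.5 0.081753933048437
250 0.08972753652364693 0.09083853118674301
250.5 0.08847203076351841 0.08959429784609037
251 0.08721643603617209 0.0883499775720122
251.5 0.0859607507890405 0.0871055688408302
```

Request:
{"name": "carry_out", "arguments": {
  "rows": [
    [0.001,0,0,0,0,0],
    [0.0025,0,0,0,0,0],
    [0.004,0,0,0,0,0],
    [0.0055,0,0,0,0,0],
    [0.0065,0,0,0,0,0],
    [0.0065,0,0,0,0,0],
    [0.0065,0,0,0,0,0],
    [0.0065,0,0,0,0,0],
    [0.0065,0,0,0,0,0],
    [0.0065,0,0,0,0,0],
    [0.0065,0,0,0,0,0],
    [0.0065,0,0,0,0,0]
  ]
}}

```text
t: 21.08
tool_pos: [0.5273, 0.0146, 0.1412]
orientation: [-2.237, -2.205, -0.0]
force: [0.2, -2.1, 3.2]
opening: 0.0158
gripper_force: 35.0
```

```bash
python3 - <<'E'
from meas import *
im=mark();cv2.imwrite("pics/end.png",im)
t=np.mean([robot.read_camera("top").astype(float) for _ in range(4)],0).sum(2)
g=t[176:190].mean(0);w=np.clip(485-g[245:258],0,None);c=(w*np.arange(245,258)).sum()/w.sum();print(w.round(),c,onz("top",(c,183),.136)[1])
l=t[170:172,244:254].mean(0).round();print(l)
for d in robot.outline_of("scene","basket")[:3]:print(d["conf"],d["pixel"])
print(proj("scene",[[.5305,.243,.16],[.5305,.243,.07]]))
E
```

```text
21.27 [0.5273 0.0146 0.1411] [ 0.68 -1.95  4.06] 0.0158 34.99562680721283
[ 0.  0.  0.  0. 12. 83. 16.  0.  0.  0.  0.  0.  0.] 250.03375663076676 0.09036368806828132
[345. 347. 349. 352. 358. 340. 274. 232. 217. 215.]
0.6 [226.9, 183.3]
0.54 [184.9, 192.8]
0.44 [250.5, 188.7]
[[230.83517761 165.44022486]
 [231.84459784 186.84603906]]
```

Request:
{"name": "carry_out", "arguments": {
  "rows": [
    [0,0,0,0,0,0],
    [0,0,0,0,0,0],
    [0,0,0,0,0,0],
    [0,0,0,0,0,0],
    [0,0,0,0,0,0],
    [0,0,0,0,0,0],
    [0,0,0,0,0,0],
    [0,0,0,0,0,0],
    [0,0,0,0,0,0],
    [0,0,0,0,0,0]
  ]
}}

```text
t: 22.78
tool_pos: [0.5273, 0.0146, 0.1411]
orientation: [-2.237, -2.205, -0.0]
force: [1.8, 0.1, 3.7]
opening: 0.0158
gripper_force: 35.0
```

```bash
python3 -c "
from plant import robot
print(robot.close_job())"
```

```text
the job is handed in; nothing more can be done
None
```

I hung the steel basket on the hook, slid the board out until its line measured within about 1 mm of the riser's edge, and handed the job in at about 23 s with the fingers still holding it; hand-in returned no verdict.

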